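# Close the filter holder and screw its clamp tight

### The job

Close up the eluent filter holder: put the loose round steel lid flat on the vessel, turned so that its two holes go over the two locating pins. Then swing the yoke fully across over the lid until it is home on the catch pillar, and screw the black knob down clockwise, turn after turn, until the screw's foot clamps the lid firmly. Let go when it is tight, and leave the beaker and bottles standing where they are.

Things in the scene. Friction and masses are not known exactly. Their poses are not given: they have to be found in the camera images.
- lid_boss (a point): Loose round steel lid: a disc 100 mm across, 10 mm thick, with an upright round grip boss in the middle, 34 mm across and 28 mm high. Point: on the lid's axis, half-way up the boss, 24 mm above the disc's underside, 14 mm below the boss's top. z up; x runs along the line of the lid's two holes.
- lid: The same lid, 0.35 kg. Origin at the centre of the disc's underside, x along the line of its two through holes: each 12 mm across, 40 mm from the axis; both alike, so the lid fits either way round. It starts flat on the dark side table left of the desk, whose top is at z = -0.003.
- seat (a point): Centre of the flat top flange (100 mm across, z = 0.070) of the fixed steel vessel, where the lid's underside rests. z up. Two upright locating pins stand on the flange 40 mm either side of the centre along x: 8 mm thick, 9 mm high, tapered, so they end below the top of a seated lid.
- holder: The filter holder: grey foot plate 125 x 215 mm fixed to the desk, vessel in its middle. Origin on the desk under the seat, axes as seat. Steel pillars 80 mm from the centre: pivot pillar along -y, catch pillar along +y, 171 mm tall, heads 28 mm wide. Hose barbs reach 76 mm out along x and -x, below the flange.
- yoke (a joint): Angle of the yoke about its upright pivot pillar, rad. 0 = home, a hard stop: across the vessel, its forked end round the catch pillar, the screw over the vessel's centre. Grows as it swings open, anticlockwise from above. Stiff hinge: stays where left; takes 0.25 N m to move, 2 N at yoke_bar.
- yoke_pivot (a point): Pivot axis of the yoke at the bar's mid height, z = 0.1475. The frame turns with the yoke: z up, y along the bar from the pivot to the free end.
- yoke_bar (a point): Where to take or push the yoke: middle of its aluminium bar, 122 mm from the pivot axis, between the knob's screw (at 80 mm) and the fork (144 to 178 mm). The bar is 26 mm wide, 22 mm high (z = 0.1365 to 0.1585), the point at mid height. Frame as yoke_pivot.
- knob (a point): Centre of the round ribbed black knob on the yoke's upright screw, 44 mm across, 28 mm high (14 mm above and below the point). It sits 80 mm from the pivot axis, at z = 0.1905 for joint screw = 0, and sinks 5 mm a turn as it is screwed down. The frame turns with the knob.
- screw (a joint): Turn of the knob, rad; grows as it is screwed down (clockwise from above), 5 mm a turn (2 pi). Starts at 6.2 to 7.6; with the yoke home the foot meets a seated lid at about 15.7; tight from about 16.3; hard stop at 17.0. Turning takes 0.06 N m; it stays where left.
- foot: Swivel foot on the lower end of the screw, a steel disc 26 mm across that does not turn, carrying screw and knob. Origin at the centre of its underside, which presses on the top of the lid's boss (z = 0.108 when seated).
- glass_beaker: Bystander: clear beaker, 54 mm across, 68 mm tall, beyond the filter holder. Origin at the centre of its underside.
- wash: Bystander: white wash bottle with a bent nozzle, 64 mm body, 203 mm tall, on the side table. Origin at its underside.
- small_bottle: Bystander: small clear bottle with a screw cap, 56 mm across, 102 mm tall, on the right. Origin at the centre of its underside.
There are look-alikes about, which are no part of the job. Of the things shaped like the lid, the bare steel one is meant.

How it is judged:
By the outcome, as a careful person would: the job done as asked, in the order asked, and still so for the second after the job is handed in, with the robot touching nothing.
It also fails if it takes over 72 s, if anything falls off the work surface, if the arm or the gripper's body presses on something with over 40 N, if the wrist force passes 120 N, or if a joint passes its speed limit or range.

### The arm

A 6-joint arm with a two-finger parallel gripper is mounted at the origin on a cart in front of the work surface, level with it; the furniture and walls round the work are solid. World frame = base frame: x ahead of the robot, y to its left, z up, the work surface at z = 0. Lengths are in m, angles in rad, forces in N, time in s.
With the tool pointing down it reaches from about 0.25 to 0.725 m from the base axis. Payload 9.7 kg.
Tool frame: the origin (TCP) lies at the very end of the fingers, on their centre line; the grasp point (between the pads) lies 19 mm behind it; z points along the fingers, y is the line along which they close (so a half turn about z gives the same grasp; the last joint's range is limited). The gripper opens to 85 mm and grips with 20 to 120 N. Pads are 22 mm wide; open, the fingers measure 114 mm over their backs; the gripper's body (76 mm by 85 mm) begins 54 mm behind the grasp point. The pads swing forward as they close: fully open they stand 13 mm farther back than shut.
Start: joints at [-1.212, 0.087, 0.176, 1.66, 0, 1.571], TCP at [0.193, -0.515, 0.231] pointing down, gripper open.
Joint ranges: [-3.13, 3.13], [-0.85, 1.81], [-1.15, 1.24], [-2.2, 2.28], [-1.44, 1.52], [-3.14, 3.14]. Speed limits (rad/s): [2.22, 2.22, 2.57, 3.14, 3.14, 3.14].

### API

Orientations are given as a unit quaternion [x, y, z, w].
In Python, from bench import r gives the robot as it stands.
- The arm moves only by the tool play_rows, never from a script. Its argument "targets" is a list of rows, each a list of 2 entries, a list of its own where there are three numbers: the shift along the tool's x, y, z in mm, then the turn about the tool's z in degrees. A call has 1 to 20 rows; each row is the pose to reach, as a shift and turn from the pose commanded when the call began, along the tool's axes at that moment; what a row does not reach only later rows make up. A row lasts 1/8 s, in which the tool goes at most 62.5 mm and 10.7 degrees, less where a joint would pass 70% of its speed; a pose out of reach is approached as far as the arm can. A call with a gripper value outside its range is refused whole. "gripper" is the finger opening in mm, from 0 to 85.4, set as the call begins (left out, the last holds). The fingers move at their own pace and stop on an object; "squeeze" is the grip in N (left out, the last holds). Time passes only in rows, so rows that repeat a pose let the fingers close. It gives the time, the measured TCP pose, the force, the opening and the grip force at its end, in the units of the state.
- r.read_state(): the state, without advancing time (a new reading comes with each control period).
- r.grab_frame(name): name is "side" or "top" or "wrist"; returns a dict with "img" (480x640x3 uint8, red, green, blue), "K" (3x3 intrinsics, pixels), "pose" (4x4, takes a point from camera to world coordinates). Camera axes: x right, y up, looking along -z (the intrinsics and any distortion apply to the point x, -y, -z); pixel columns grow to the right and rows downward; lengths in m; the calibration is good to about 2 mm. A picture is of the moment at which its call begins. There is no depth.
- r.job_done(): hands the job in; it is judged then, once.
The state is a dict: "time": time; "joints": joint angles; "qvel": joint speeds; "joint_efforts": joint torques, N m; "tool_pos": TCP position; "orientation": TCP orientation; "force": force on the tool from outside, world axes, zero at the start; "ft_torque": the same for the moment, N m; "width": finger opening in m; "finger_force": force on a finger pad.
Only numpy, scipy, OpenCV 4.12 (cv2) and the standard library are available. Lean on these libraries where they do the work, as an engineer would, in place of code of your own. Each camera call takes 0.05 s, during which the arm holds its last target. There are 200 camera calls.

## Working session

There is one attempt and no reset: what is moved stays moved. The work goes in short steps, Python scripts to look and compute and a tool call to move; the robot and the scene stay as the last step left them, time stands still between calls to the robot, and variables do not carry over. Pictures are saved under pics/ and viewed, at most 10 in all, crops included, and the job is handed in when it is done.

Besides the shell and the picture viewer there is one more tool, called after ">>>" as a command line: name --argument value ..., lists and objects as JSON in quotes. play_rows: Moves the arm, as the interface text tells. Its arguments: {"type":"object","properties":{"targets":{"type":"array","items":{"type":"array"}},"gripper":{"type":"number"},"squeeze":{"type":"number"}},"required":["targets"]}

```bash
mkdir -p pics; cat > h.py <<'E'
import numpy as np,cv2
from bench import r
def grab(n,f):
    d=r.grab_frame(n); cv2.imwrite('pics/'+f+'.png',d['img'][:,:,::-1]); np.savez('pics/'+f+'.npz',K=d['K'],pose=d['pose'],img=d['img']); return d
def ray(f,u,v):
    d=np.load('pics/'+f+'.npz');K=d['K'];P=d['pose']
    c=np.linalg.inv(K)@[u,v,1]; w=P[:3,:3]@[c[0],-c[1],-c[2]]; return P[:3,3],w
def at(f,u,v,z):
    o,w=ray(f,u,v); return o+w*(z-o[2])/w[2]
def proj(f,p):
    d=np.load('pics/'+f+'.npz');K=d['K'];P=d['pose']
    c=P[:3,:3].T@(np.array(p)-P[:3,3]); q=K@[c[0],-c[1],-c[2]]; return q[:2]/q[2]
E
python3 - <<'E'
from h import *
d=[grab(n,n+'0') for n in('top','side')]
for x in d: print({k:(v if k!='img' else 0) for k,v in x.items()})
s=r.read_state();print(s)
E
```

```text
{'img': 0, 'K': array([[560.86940178,   0.        , 311.01064325],
       [  0.        , 560.86940178, 241.28763051],
       [  0.        ,   0.        ,   1.        ]]), 'pose': array([[-1.01002832e-03,  9.84820564e-01, -1.73572570e-01,
         1.73948531e-01],
       [-9.99980979e-01, -2.05078848e-03, -5.81687280e-03,
         4.51401212e-02],
       [-6.08453658e-03,  1.73563393e-01,  9.84803903e-01,
         1.83991868e+00],
       [ 0.00000000e+00,  0.00000000e+00,  0.00000000e+00,
         1.00000000e+00]])}
{'img': 0, 'K': array([[566.06087881,   0.        , 314.86692788],
       [  0.        , 566.06087881, 237.86219244],
       [  0.        ,   0.        ,   1.        ]]), 'pose': array([[-8.94006388e-01,  2.93231615e-01, -3.38773963e-01,
        -5.30485226e-02],
       [-4.48053980e-01, -5.84315330e-01,  6.76626356e-01,
         1.08558409e+00],
       [ 4.57418887e-04,  7.56697307e-01,  6.53765230e-01,
         1.14498251e+00],
       [ 0.00000000e+00,  0.00000000e+00,  0.00000000e+00,
         1.00000000e+00]])}
{'time': 0.1, 'joints': array([-1.21200125e+00,  8.74120787e-02,  1.75225248e-01,  1.65978513e+00,
        1.22874391e-05,  1.57081982e+00]), 'qvel': array([-1.86143838e-03, -3.44020652e-06,  1.07036865e-03, -9.43252678e-04,
        5.91470054e-04,  1.14828507e-03]), 'joint_efforts': array([-1.46670089e-03, -5.21561837e+01,  4.65652442e+01,  1.59676076e-02,
       -7.00804799e-05, -9.50655703e-06]), 'tool_pos': array([ 0.1930654 , -0.51479289,  0.2306562 ]), 'orientation': array([ 9.83953299e-01,  1.78425219e-01, -9.88502060e-05, -5.79480265e-04]), 'force': array([-0.17300684,  0.49006083, -0.30978961]), 'ft_torque': array([-0.00899207, -0.05376678, -0.04503147]), 'finger_force': 0.0, 'width': 0.08556769475569832}
```

View pics/top0.png

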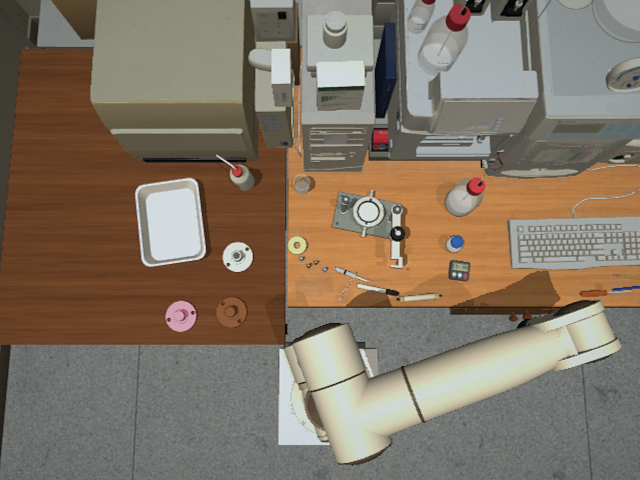

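View pics/side0.png

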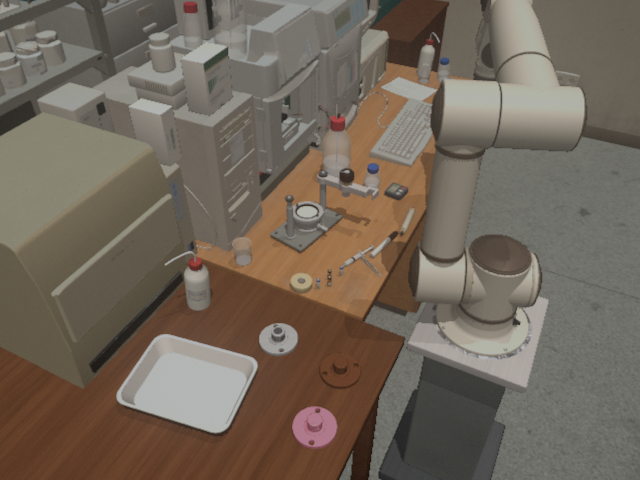

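Lid-shaped things in the top view are at (238,257) grey/white, (181,316) pink and (231,312) brown. The first fits "bare steel". I'll check it in an enlarged crop, with the holder beside it.

```bash
python3 - <<'E'
from h import *
t=cv2.imread('pics/top0.png')
a=cv2.resize(t[232:282,213:263],(400,400),interpolation=cv2.INTER_CUBIC)
b=cv2.resize(t[180:280,325:425],(400,400),interpolation=cv2.INTER_CUBIC)
b2=cv2.resize(t[180:280,325:415],(0,0),fx=4,fy=4)
cv2.imwrite('pics/c0.png',np.hstack([a,b]))
for n,p in dict(lid=(238,257,.007),seat=(368,212,.07),piv=(397.5,209,.17),wash=(240,183,0)).items(): print(n,at('top0',*p))
E
```

```text
lid [0.44477863 0.29730677 0.007     ]
seat [ 0.58163349 -0.12869996  0.07      ]
piv [ 0.56776343 -0.20901274  0.17      ]
wash [0.69973052 0.2969576  0.        ]
```

View pics/c0.png

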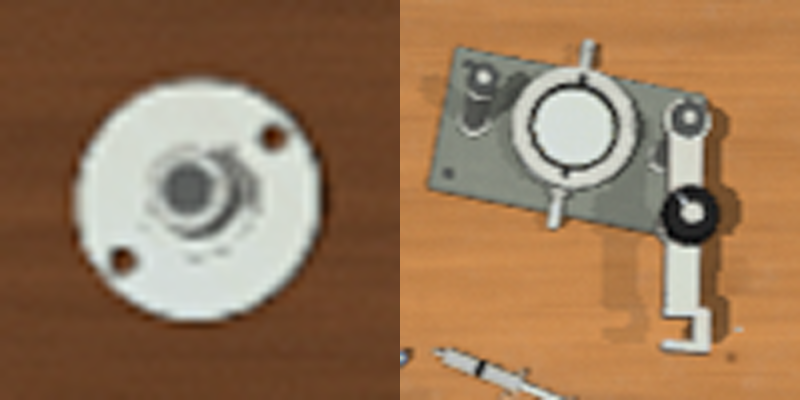

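It is the bare metal lid: disc centre at top-view pixel about (237.8,257), holes near (247.2,249.1) and (228.2,264.6). The holder lies at about -11° yaw and the yoke is open, pointing toward the robot.

```bash
cat >> h.py <<'E'
from scipy.spatial.transform import Rotation as R
def hd(a,b): d=np.array(b)-a; return np.degrees(np.arctan2(d[1],d[0]))
def tool():
    s=r.read_state(); M=R.from_quat(s['orientation']).as_matrix()
    return np.array(s['tool_pos']),M,np.degrees(np.arctan2(M[1,0],M[0,0])),s
def go(p,h=None):
    """row (mm shift in tool axes, turn deg) to world p with tool-x heading h"""
    q,M,hx,s=tool(); sh=M.T@(np.array(p)-q)*1000
    print('row',sh.round(1),'turn',None if h is None else round((hx-h+180)%360-180,1),'hx',round(hx,1),'j6',s['joints'][5].round(3))
E
python3 - <<'E'
from h import *
f=lambda u,v,z:at('top0',u-.5,v-.5,z)
c=lambda u,v,z:f(213+u/8,232+v/8,z)
k=lambda u,v,z:f(325+(u-400)/4,180+v/4,z)
L=c(198,200,.007);h1=c(122,261,.007);h2=c(274,137,.007)
print('lid',L,(h1+h2)/2,np.linalg.norm(h1-h2),hd(h1,h2))
print('seat',k(575,127,.07),'pins',hd(k(566,172,.075),k(582,80,.075)),'barb',hd(k(554,225,.045),k(589,45,.045)))
print('piv',k(688,116,.171),'catch',k(483,77,.171),hd(k(688,116,.171),k(483,77,.171))-90,'mid',(k(688,116,.171)+k(483,77,.171))/2)
print('knob',k(691,213,.198))
go([L[0],L[1],.16],-20)
E
```

```text
lid [0.44645332 0.29982385 0.007     ] [0.44693085 0.29976132 0.007     ] 0.08049093850155785 -50.072417977939516
seat [ 0.5841163  -0.12955398  0.07      ] pins -10.661678225941102 barb -11.762939066360115
piv [ 0.56909936 -0.20585678  0.171     ] catch [ 0.60010475 -0.04995349  0.171     ] -11.247982380884295 mid [ 0.58460206 -0.12790513  0.171     ]
knob [ 0.48861843 -0.20199434  0.198     ]
row [ 523.3 -673.7   71.5] turn 40.6 hx 20.6 j6 1.571
```

>>> play_rows --targets '[[[523,-674,72],-59],[[523,-674,72],-59],[[523,-674,72],-59],[[523,-674,72],-59],[[523,-674,72],-59],[[523,-674,72],-59],[[523,-674,72],-59],[[523,-674,72],-59],[[523,-674,72],-59],[[523,-674,72],-59],[[523,-674,72],-59],[[523,-674,72],-59],[[523,-674,72],-59],[[523,-674,72],-59],[[523,-674,72],-59],[[523,-674,72],-59],[[523,-674,72],-59]]' --gripper 85 --squeeze 60

```text
time: 2.22
tool_pos: [0.4461, 0.2988, 0.1597]
orientation: [0.769, 0.639, 0.0, 0.0]
force: [0.3, 0.3, 0.1]
width: 0.0849
finger_force: 0.0
```

```bash
python3 - <<'E'
from h import *
grab('wrist','w1'); q,M,h,s=tool(); print(q,h,s['joints'],s['time'])
print('exp lid px',proj('w1',[.4465,.2998,.007]),proj('w1',[.4465,.2998,.035]))
E
```

```text
[0.44617437 0.29883478 0.15980051] 79.49035573167257 [ 5.90191072e-01  3.98691638e-02 -1.16529453e-02  1.51860064e+00
 -7.95085407e-05  2.34441538e+00] 2.275
exp lid px [327.57817851 222.00308635] [327.5889153  232.61193822]
```

View pics/w1.png

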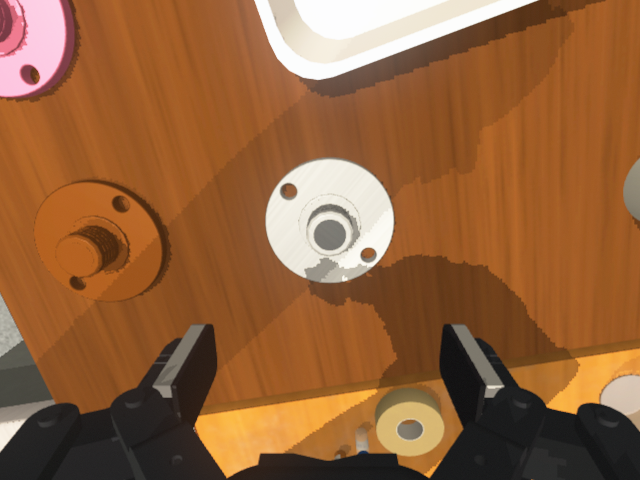

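Wrist view: the steel lid's centre is about (329.5,220.5), its boss top about (330,234) and its holes (289,191) and (369,255).

```bash
python3 - <<'E'
from h import *
a=at('w1',289,191,.007);b=at('w1',369,255,.007)
print((a+b)/2,at('w1',329.5,220.5,.007),at('w1',330,234,.035),hd(a,b),np.linalg.norm(a-b))
go([.4465,.3,.010])
go([.4465,.3,.030])
E
```

```text
[0.44813682 0.29797693 0.007     ] [0.44817449 0.30071077 0.007     ] [0.44798741 0.2984841  0.035     ] -50.10438961568486 0.08037719946589308
row [  1.1   0.  149.8] turn None hx 79.5 j6 2.344
row [  1.2   0.  129.8] turn None hx 79.5 j6 2.344
```

>>> play_rows --targets '[[[0,1,50],0],[[0,1,100],0],[[0,1,125],0],[[0,1,140],0],[[0,1,149],0],[[0,1,149],0]]'

```text
time: 3.02
tool_pos: [0.4474, 0.2995, 0.0107]
orientation: [0.769, 0.64, 0.0, 0.0]
force: [-1.7, 1.0, -0.1]
width: 0.0852
finger_force: 0.0
```

>>> play_rows --targets '[[[0,0,0],0],[[0,0,0],0],[[0,0,0],0],[[0,0,0],0],[[0,0,0],0],[[0,0,0],0],[[0,0,0],0],[[0,0,0],0]]' --gripper 25 --squeeze 60

```text
time: 4.03
tool_pos: [0.4476, 0.2998, 0.0111]
orientation: [0.769, 0.64, 0.001, 0.0]
force: [-0.2, -0.7, 5.7]
width: 0.0316
finger_force: 59.9
```

```bash
python3 - <<'E'
from h import *
q,M,h,s=tool();print(q,s['force'])
go([.446,.298,.20]); go([.5844,-.1285,.20],h+39)
E
```

```text
[0.44755512 0.29980755 0.01108948] [-0.16265196 -0.70787212  5.67022696]
row [  -1.9   -1.  -188.9] turn None hx 79.6 j6 2.343
row [-396.3  212.4 -189. ] turn -39.0 hx 79.6 j6 2.343
```

>>> play_rows --targets '[[[0,0,-30],0],[[0,0,-80],0],[[0,0,-140],0],[[0,0,-200],0],[[-60,32,-209],-6],[[-120,64,-209],-12],[[-180,96,-209],-18],[[-240,129,-209],-24],[[-300,161,-209],-30],[[-350,188,-209],-36],[[-385,206,-209],-39],[[-396,212,-209],-39],[[-396,212,-209],-39],[[-396,212,-209],-39]]'

```text
time: 5.78
tool_pos: [0.5836, -0.127, 0.2192]
orientation: [0.51, 0.86, 0.0, -0.0]
force: [0.5, -0.7, -3.9]
width: 0.0313
finger_force: 60.7
```

```bash
python3 - <<'E'
from h import *
w=grab('wrist','w2');t=grab('top','t2'); q,M,h,s=tool(); print(q,h,s['width'],s['time'])
for p in ([.5844,-.1285,.07],[.5844,-.1285,.2],):print(proj('w2',p),proj('t2',p))
c=cv2.resize(t['img'][170:270,325:425,::-1],(480,480),interpolation=cv2.INTER_CUBIC)
cv2.imwrite('pics/c2.png',np.vstack([np.hstack([cv2.resize(w['img'][:,:,::-1],(480,360)),cv2.resize(c,(320,360))])]))
E
```

```text
[ 0.58370082 -0.12686466  0.2195261 ] 118.6536221349645 0.031452925867593115 5.875
[328.24101444 226.74914481] [367.92215738 211.16516587]
[328.6076824  306.16095273] [371.98238712 201.367434  ]
```

View pics/w2.png

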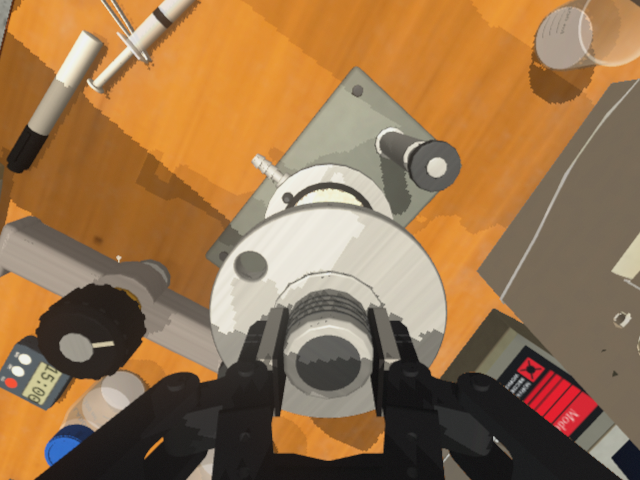

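Wrist view: the near pin tip is at (289,198), the catch pillar head at about (436,165), the lid hole at (251,266), and the lid ellipse is centred at about (329,310).

```bash
python3 - <<'E'
from h import *
q,M,h,s=tool()
lc=at('w2',328.5,310.5,.2154);hl=at('w2',251,266,.2154)
print('lid c',lc,'hole',hl,np.linalg.norm(lc-hl),hd(lc,hl))
pin=at('w2',289,197,.079);cat=at('w2',436,165,.171)
print('pin',pin,'catch',cat,np.linalg.norm((pin-cat)[:2]))
# pin=-x side: catch-pin=(.04,.08) in holder
yaw=hd(pin,cat)-np.degrees(np.arctan2(.08,.04));print('yaw',yaw)
y=np.radians(yaw);print('seat', pin[:2]+.04*np.array([np.cos(y),np.sin(y)]))
y=np.radians(-11.2);print('seat', pin[:2]+.04*np.array([np.cos(y),np.sin(y)]))
b=at('w2',258,160,.045);print('barb',b,hd(b,[.5844,-.1285,0]))
im=cv2.imread('pics/w2.png');cv2.imwrite('pics/c2.png',cv2.resize(im[120:330,200:480],None,fx=2.8,fy=2.8,interpolation=cv2.INTER_CUBIC))
E
```

```text
lid c [ 0.58143627 -0.12324805  0.2154    ] hole [ 0.5448767  -0.12064612  0.2154    ] 0.03665204819445166 175.92914053975576
pin [ 0.54747068 -0.12019817  0.079     ] catch [ 0.60059816 -0.05151826  0.171     ] 0.08683005673287289
yaw -11.158762338938644
seat [ 0.58671447 -0.1279393 ]
seat [ 0.58670889 -0.12796754]
barb [ 0.51321407 -0.11342992  0.045     ] -11.95304933714802
```

View pics/c2.png

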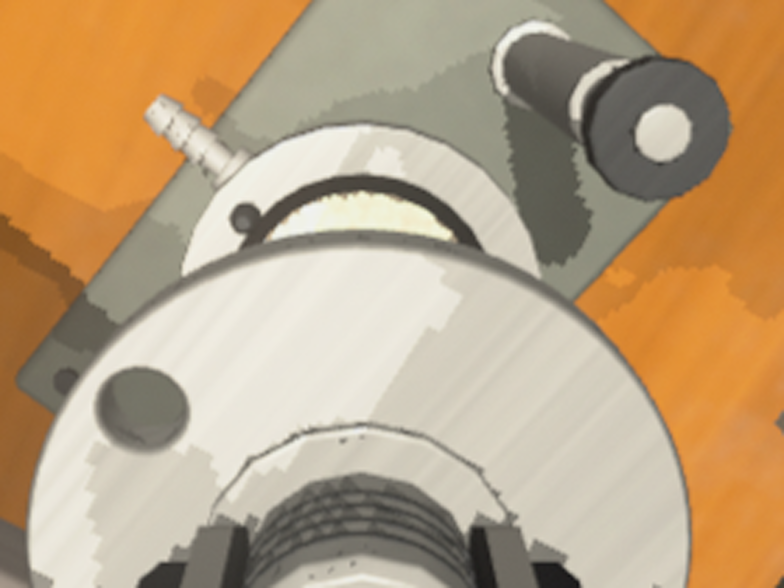

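```bash
python3 - <<'E'
from h import *
from scipy.optimize import least_squares
q,M,h,s=tool()
C=np.array([q[0],q[1],.2154])
a=np.radians(np.arange(0,360,5))
def ell(C,n=None): return np.array([proj('w2',C+.05*np.array([np.cos(t),np.sin(t),0])) for t in a])
E=ell(C);print('pred extents',E.min(0),E.max(0))
for hh in(168.8,): 
  t=np.radians(hh);print('pred hole',proj('w2',C+.04*np.array([np.cos(t),np.sin(t),0])))
print('TCP px',proj('w2',q),'bosstop',proj('w2',[q[0],q[1],q[2]+.0239]))
im=cv2.imread('pics/w2.png')
# overlay
for u,v in E: cv2.circle(im,(int(round(u)),int(round(v))),1,(0,0,255),-1)
cv2.imwrite('pics/o2.png',im[180:440,190:470].repeat(2,0).repeat(2,1))
E
```

```text
pred extents [208.8025327  202.02348163] [449.45990117 416.2278171 ]
pred hole [251.71261655 262.34296933]
TCP px [329.13305776 324.67571236] bosstop [329.36576847 359.57907068]
```

View pics/o2.png

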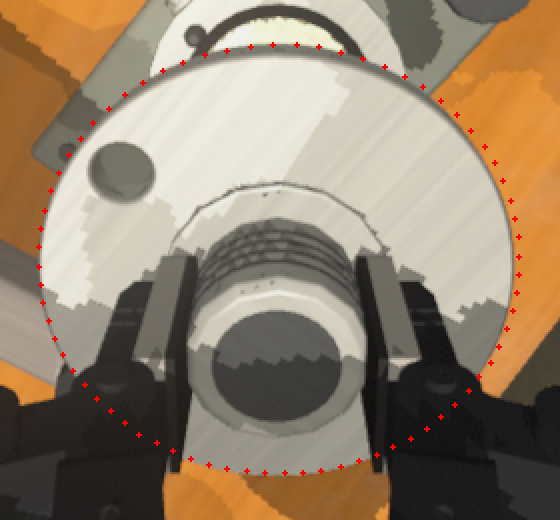

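The lid hangs flat with its centre about 1 mm off the TCP. I'll go down to just above the pins and look again.

>>> play_rows --targets '[[[-1,2,40],0],[[-1,2,80],0],[[-1,2,105],0],[[-1,2,105],0],[[-1,2,105],0]]'

```text
time: 6.5
tool_pos: [0.5866, -0.1277, 0.1159]
orientation: [0.51, 0.86, 0.0, 0.001]
force: [-0.1, -0.3, -3.6]
width: 0.0314
finger_force: 60.7
```

```bash
python3 - <<'E'
from h import *
w=grab('wrist','w3'); q,M,h,s=tool(); print(q,h,s['width'],s['time'])
sd=grab('side','s3'); u,v=proj('s3',[.585,-.128,.09]).astype(int);print(u,v)
a=cv2.resize(w['img'][150:390,160:480,::-1],(800,600)); a=cv2.resize(a,(480,360))
b=cv2.resize(sd['img'][v-45:v+45,u-40:u+40,::-1],(320,360),interpolation=cv2.INTER_CUBIC)
cv2.imwrite('pics/c3.png',np.hstack([a,b]))
E
```

```text
[ 0.58685424 -0.12793464  0.11622681] 118.59429482945781 0.031564037314686634 6.55
305 205
```

View pics/c3.png

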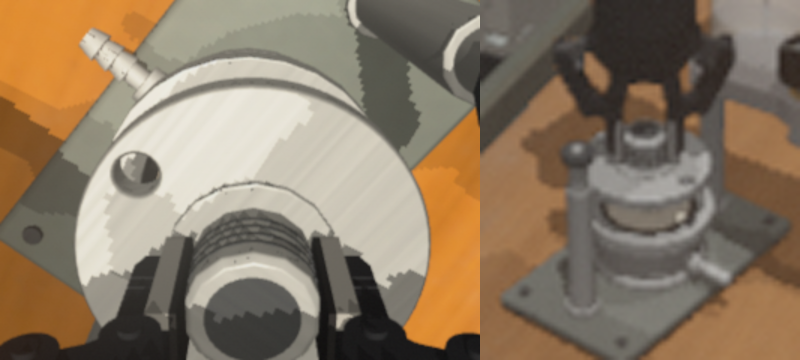

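```bash
python3 - <<'E'
from h import *
from scipy.optimize import least_squares
im=cv2.cvtColor(np.load('pics/w3.npz')['img'],cv2.COLOR_RGB2GRAY)
print(im[252:280:3,236:268:2])
pts=[]
for u in range(262,400,6):
    col=im[160:240,u].astype(int); i=np.where(np.abs(col[3:]-col[:-3])>35)[0]; pts.append((u,160+i[0]+1 if len(i) else -1)); 
print(pts)
a=np.radians(np.arange(0,360,1))
for S in ([.5867,-.128,.07],[.5845,-.1285,.07],[.586,-.1295,.07]):
    E=np.array([proj('w3',np.array(S)+.05*np.array([np.cos(t),np.sin(t),0])) for t in a]); E=E[E[:,1]<230]; E=E[E[:,0].argsort()]
    print(S,[(u,round(np.interp(u,E[:,0],E[:,1]),1)) for u in range(262,400,12)])
E
```

```text
[[227 226 218 176 136 175 194 143 116 120 146 206 223 226 229 230]
 [219 152 141 221 210 188 209 127 128 130 131  83  93 205 230 229]
 [137  92 169 226 158 156 127 129 129 131 117  66  66  74 160 224]
 [ 99  89 131 184 156 155 158 140 129 129  86  65  69  70  74 166]
 [ 93  90  95 138 156 156 140 130 127 116  68  65  65  66  64 126]
 [ 94  93  92  94 133 158 134 128 126  95  64  64  65  65  95 128]
 [113  93  95 102 107 110 137 125 126  80  64  65  68  94 110 138]
 [165 117 102 106 109 111 114 117 117 118 117 115 116 110 121 180]
 [224 165 130 108 103 104 110 113 117 119 119 116 108 133 181 227]
 [205 195 186 165 145 129 122 119 118 119 123 137 159 193 219 229]]
[(262, np.int64(196)), (268, np.int64(201)), (274, np.int64(199)), (280, np.int64(194)), (286, np.int64(193)), (292, np.int64(191)), (298, np.int64(189)), (304, np.int64(187)), (310, np.int64(187)), (316, np.int64(186)), (322, np.int64(186)), (328, np.int64(186)), (334, np.int64(187)), (340, np.int64(188)), (346, np.int64(184)), (352, np.int64(186)), (358, np.int64(189)), (364, np.int64(191)), (370, np.int64(197)), (376, np.i
[... 386 characters left out ...]
, (394, np.float64(207.0))]
[0.5845, -0.1285, 0.07] [(262, np.float64(202.5)), (274, np.float64(194.7)), (286, np.float64(189.1)), (298, np.float64(185.2)), (310, np.float64(182.9)), (322, np.float64(182.0)), (334, np.float64(182.5)), (346, np.float64(184.4)), (358, np.float64(187.8)), (370, np.float64(192.8)), (382, np.float64(199.9)), (394, np.float64(209.7))]
[0.586, -0.1295, 0.07] [(262, np.float64(207.2)), (274, np.float64(199.0)), (286, np.float64(193.1)), (298, np.float64(189.0)), (310, np.float64(186.5)), (322, np.float64(185.4)), (334, np.float64(185.7)), (346, np.float64(187.4)), (358, np.float64(190.5)), (370, np.float64(195.3)), (382, np.float64(202.1)), (394, np.float64(211.5))]
```

>>> play_rows --targets '[[[0.8,-1.4,0],0],[[0.8,-1.4,15],0],[[0.8,-1.4,22],0],[[0.8,-1.4,25],0],[[0.8,-1.4,28],0],[[0.8,-1.4,28],0]]'

```text
time: 7.35
tool_pos: [0.5845, -0.1282, 0.0862]
orientation: [0.511, 0.86, -0.0, -0.0]
force: [0.1, 0.2, -4.0]
width: 0.0317
finger_force: 60.7
```

No contact force with the underside near 72 mm, so the pins are in the holes. I'll seat it.

>>> play_rows --targets '[[[0,0,1.5],0],[[0,0,2.5],0],[[0,0,2.5],0]]'

```text
time: 7.72
tool_pos: [0.5846, -0.1282, 0.0842]
orientation: [0.511, 0.86, 0.0, 0.0]
force: [-1.1, 0.2, -1.1]
width: 0.0318
finger_force: 61.0
```

Contact has begun, so I'll release and rise.

>>> play_rows --targets '[[[0,0,0.8],0],[[0,0,0.8],0]]'

```text
time: 7.98
tool_pos: [0.5846, -0.1283, 0.0842]
orientation: [0.511, 0.86, 0.0, 0.001]
force: [-4.8, -0.2, 5.5]
width: 0.0314
finger_force: 61.7
```

>>> play_rows --targets '[[[0,0,0],0],[[0,0,0],0],[[0,0,0],0],[[0,0,0],0],[[0,0,0],0]]' --gripper 85

```text
time: 8.6
tool_pos: [0.5845, -0.1282, 0.083]
orientation: [0.511, 0.86, -0.0, -0.0]
force: [-0.3, -0.1, -0.3]
width: 0.0849
finger_force: 0.0
```

>>> play_rows --targets '[[[0,0,-40],0],[[0,0,-90],0],[[0,0,-145],0],[[0,0,-145],0],[[0,0,-145],0]]'

```text
time: 9.22
tool_pos: [0.5845, -0.1282, 0.2276]
orientation: [0.511, 0.86, -0.0, -0.0]
force: [0.6, -0.5, -0.2]
width: 0.0853
finger_force: 0.0
```

```bash
python3 - <<'E'
from h import *
w=grab('wrist','w4');sd=grab('side','s4');t=grab('top','t4'); q,M,h,s=tool(); print(q,h,s['width'],s['time'],s['joints'])
u,v=proj('s4',[.575,-.14,.1]).astype(int)
b=cv2.resize(sd['img'][v-60:v+60,u-80:u+80,::-1],(400,300),interpolation=cv2.INTER_CUBIC)
a=cv2.resize(w['img'][:,:,::-1],(400,300))
c=cv2.resize(t['img'][175:275,325:425,::-1],(300,300),interpolation=cv2.INTER_CUBIC)
top=np.zeros((600,800,3),np.uint8); top[:300,:400]=a; top[:300,400:]=b; top[300:,:300]=c; cv2.imwrite('pics/c4.png',top)
E
```

```text
[ 0.58399008 -0.12810036  0.22645125] 118.55608515742992 0.08495519248971573 9.375 [-2.15918446e-01  2.05603811e-01  2.99335172e-01  1.66694133e+00
 -3.20439020e-05  8.56478776e-01]
```

View pics/c4.png

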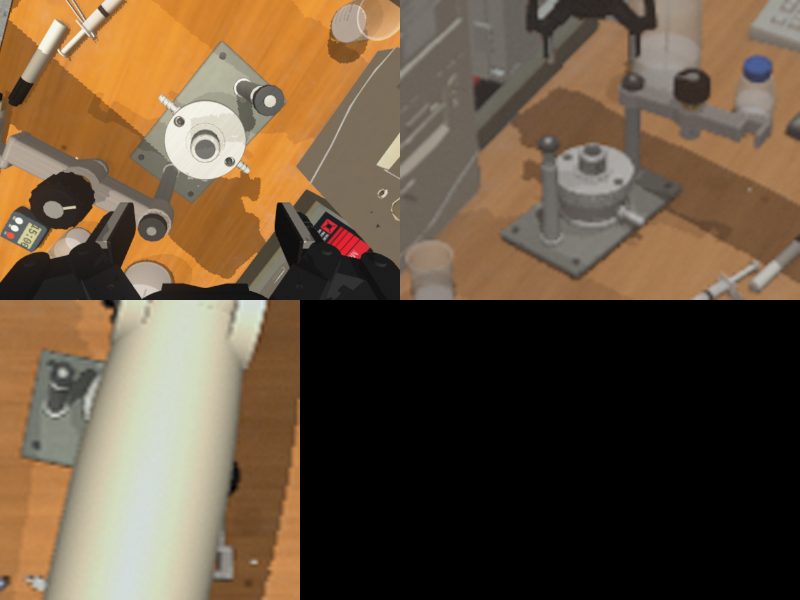

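The lid sits flat with a pin in each hole. The wrist part shows the pivot head at (151,228), the knob at (62,200) and the yoke bar running left. Next I'll cage the bar with half-open fingers and swing it.

```bash
python3 - <<'E'
from h import *
f=lambda u,v,z:at('top0',u-.5,v-.5,z)
k=lambda u,v,z:f(325+(u-400)/4,180+v/4,z)
print('bar',k(684,265,.1585),k(684,300,.1585),'piv',at('w4',242,365,.171),'catch',at('w4',429,158,.171),'knob',at('w4',99,320,.198))
go([.448,-.205,.226],180);go([.448,-.205,.138],180)
E
```

```text
bar [ 0.45600442 -0.20151745  0.1585    ] [ 0.42913359 -0.20078834  0.1585    ] piv [ 0.56836858 -0.20548225  0.171     ] catch [ 0.59920132 -0.05138827  0.171     ] knob [ 0.49262738 -0.19503849  0.198     ]
row [  -2.5 -156.2    0.7] turn -61.4 hx 118.6 j6 0.856
row [  -2.7 -156.    88.7] turn -61.4 hx 118.6 j6 0.856
```

>>> play_rows --targets '[[[0.5,-50,0],-10],[[1,-100,0],-20],[[1.3,-140,0],-30],[[1.3,-155,0],-40],[[1.3,-155,0],-50],[[1.3,-155,0],-59],[[1.3,-155,0],-59],[[1.3,-155,0],-59],[[1.3,-155,40],-59],[[1.3,-155,70],-59],[[1.3,-155,88],-59],[[1.3,-155,88],-59],[[1.3,-155,88],-59]]' --gripper 62

```text
time: 11.0
tool_pos: [0.4482, -0.2013, 0.1412]
orientation: [0.022, 1.0, -0.0, 0.001]
force: [-0.4, -0.6, 0.5]
width: 0.0619
finger_force: 0.0
```

>>> play_rows --targets '[[[0,0,0],0],[[0,0,0],0],[[0,0,0],0]]' --gripper 36 --squeeze 20

```text
time: 11.38
tool_pos: [0.4478, -0.2012, 0.1403]
orientation: [0.021, 1.0, -0.0, 0.0]
force: [0.2, -0.4, 0.0]
width: 0.0362
finger_force: 0.0
```

```bash
python3 - <<'E'
from h import *
q,M,h,s=tool();print(q,h,s['force'],s['width'])
pv=np.array([.569,-.2065]);sh0=q
rows=[]
for i,b in enumerate(np.arange(177.5-9,70,-9)):
    b=max(b,79.); t=np.radians(b); n=np.array([np.sin(t),-np.cos(t)])
    p=pv+.122*np.array([np.cos(t),np.sin(t)])+.005*n
    sh=M.T@np.r_[p-q[:2],0]*1000; print(np.round(sh[:2],0),'turn',round(h-b))
E
```

```text
[ 0.44783731 -0.20118529  0.14029621] 177.55367480575038 [ 0.19211644 -0.44104373  0.04551091] 0.03615934002842277
[-2. 24.] turn 9
[-7. 42.] turn 18
[-15.  60.] turn 27
[-26.  76.] turn 36
[-39.  90.] turn 45
[-54. 102.] turn 54
[-70. 111.] turn 63
[-88. 117.] turn 72
[-107.  121.] turn 81
[-126.  122.] turn 90
[-144.  120.] turn 99
```

>>> play_rows --targets '[[[0,12,0],4],[[-2,24,0],9],[[-4,33,0],13],[[-7,42,0],18],[[-15,60,0],27],[[-26,76,0],36],[[-39,90,0],45],[[-54,102,0],54],[[-70,111,0],63],[[-88,117,0],72],[[-107,121,0],81],[[-116,122,0],86],[[-126,122,0],90],[[-132,121,0],93],[[-138,121,0],96],[[-138,121,0],96]]'

```text
time: 13.38
tool_pos: [0.5909, -0.0861, 0.1397]
orientation: [0.757, 0.653, -0.0, -0.0]
force: [0.1, 0.1, -0.7]
width: 0.0361
finger_force: 0.0
```

>>> play_rows --targets '[[[0,3,0],2],[[0,6,0],3],[[0,8,0],3],[[0,8,0],3]]'

```text
time: 13.88
tool_pos: [0.5989, -0.0873, 0.14]
orientation: [0.774, 0.633, 0.0, 0.0]
force: [-1.3, -0.6, -0.5]
width: 0.0363
finger_force: 0.2
```

```bash
python3 - <<'E'
from h import *
q,M,h,s=tool();print(q,h,s['force'],s['width'],s['ft_torque'],s['time']);print(M.T@s['force'])
E
```

```text
[ 0.59889912 -0.08727246  0.14000927] 78.5736647774625 [-1.27688379 -0.55977578 -0.51656608] 0.036345398848864334 [-6.81323958e-02  1.28111846e-01 -3.06323199e-05] 13.875
[-0.80174159 -1.14083506  0.51606923]
```

>>> play_rows --targets '[[[0,1,0],0],[[0,2,0],0],[[0,3,0],0],[[0,3,0],0]]'

```text
time: 14.38
tool_pos: [0.5995, -0.0873, 0.1399]
orientation: [0.774, 0.633, -0.001, -0.002]
force: [-14.3, 2.5, 5.1]
width: 0.0361
finger_force: 6.8
```

>>> play_rows --targets '[[[0,1,0],0],[[0,2,0],0],[[0,2,0],0]]'

```text
time: 14.75
tool_pos: [0.5996, -0.0873, 0.1398]
orientation: [0.774, 0.633, -0.003, -0.003]
force: [-24.2, 4.7, 9.2]
width: 0.0361
finger_force: 11.9
```

The yoke is at its hard stop. I'll release it, rise and unwind over the knob.

>>> play_rows --targets '[[[0,-9,0],0],[[0,-9,0],0],[[0,-9,0],0]]' --gripper 64

```text
time: 15.12
tool_pos: [0.5952, -0.0865, 0.1402]
orientation: [0.774, 0.633, 0.0, 0.0]
force: [-0.3, 0.1, -0.5]
width: 0.0642
finger_force: 0.0
```

>>> play_rows --targets '[[[0,0,-40],0],[[0,0,-85],0],[[0,0,-85],0]]'

```text
time: 15.5
tool_pos: [0.5964, -0.0868, 0.229]
orientation: [0.774, 0.633, 0.002, 0.002]
force: [0.7, -1.3, 0.2]
width: 0.0638
finger_force: 0.0
```

```bash
python3 - <<'E'
from h import *
q,M,h,s=tool();print(q,h,s['force'],s['joints'],s['time'])
w=grab('wrist','w5')
go([.585,-.129,.225]);go([.585,-.129,.170])
e=proj('w5',[.585,-.129,.1989]);print('pred knob top px',e)
im=w['img'].max(2)<70; m=np.zeros_like(im,np.uint8); x,y=e.astype(int); y0,y1,x0,x1=max(0,y-110),min(480,y+110),max(0,x-110),min(640,x+110); m[y0:y1,x0:x1]=im[y0:y1,x0:x1]
n,l,st,c=cv2.connectedComponentsWithStats(m)
for i in range(1,n):
  if st[i,4]>300: print(st[i],c[i])
E
```

```text
[ 0.59635203 -0.08677059  0.22902108] 78.55444887790404 [ 0.67883479 -1.30078216  0.20069491] [-1.44497197e-01  2.08874072e-01  3.08150848e-01  1.66342778e+00
  1.87406267e-05  1.62606302e+00] 15.5
row [-43.6  -2.2   1.6] turn None hx 78.6 j6 1.626
row [-43.6  -2.4  56.6] turn None hx 78.6 j6 1.626
pred knob top px [321.47874965 369.16902365]
[ 282  312   84   90 5002] [323.45941623 354.21211515]
[ 211  315  220  164 9630] [309.04755971 424.98494289]
[305 421  40  24 357] [324.93557423 428.39215686]
```

>>> play_rows --targets '[[[-22,-1,0],-10],[[-43,-2,0],-21],[[-44,-2,0],-31],[[-44,-2,0],-42],[[-44,-2,0],-52],[[-44,-2,0],-63],[[-44,-2,0],-73],[[-44,-2,0],-84],[[-44,-2,0],-94],[[-44,-2,0],-105],[[-44,-2,0],-115],[[-44,-2,0],-126],[[-44,-2,0],-136],[[-44,-2,0],-147],[[-44,-2,0],-157],[[-44,-2,0],-168],[[-44,-2,0],-178],[[-44,-2,0],-178],[[-44,-2,0],-178]]' --gripper 80

```text
time: 17.92
tool_pos: [0.5839, -0.1292, 0.2242]
orientation: [-0.618, 0.786, 0.0, -0.0]
force: [-0.1, 0.1, 0.5]
width: 0.0799
finger_force: 0.0
```

>>> play_rows --targets '[[[0,0,0],-10],[[0,0,0],-21],[[0,0,0],-31],[[0,0,0],-42],[[0,0,0],-52],[[0,0,0],-63],[[0,0,0],-63],[[0,0,0],-63]]'

```text
time: 18.92
tool_pos: [0.584, -0.1292, 0.2249]
orientation: [0.937, -0.348, -0.0, 0.0]
force: [-0.7, -0.1, -0.1]
width: 0.0802
finger_force: 0.0
```

```bash
python3 - <<'E'
from h import *
q,M,h,s=tool();print(q,h,s['joints'],s['time'])
w=grab('wrist','w6')
go([.585,-.129,.169])
e=proj('w6',[.585,-.129,.199]);print('pred knob top px',e)
x,y=e.astype(int)
cv2.imwrite('pics/c6.png',cv2.resize(w['img'][:,:,::-1],(640,480)))
E
```

```text
[ 0.58403484 -0.12921578  0.22485513] -40.7424913831713 [-2.17742615e-01  2.03181286e-01  2.93403067e-01  1.66113310e+00
  7.29206500e-06 -2.64824465e+00] 18.925
row [ 0.6 -0.8 55.9] turn None hx -40.7 j6 -2.649
pred knob top px [324.49242614 298.11020798]
```

View pics/c6.png

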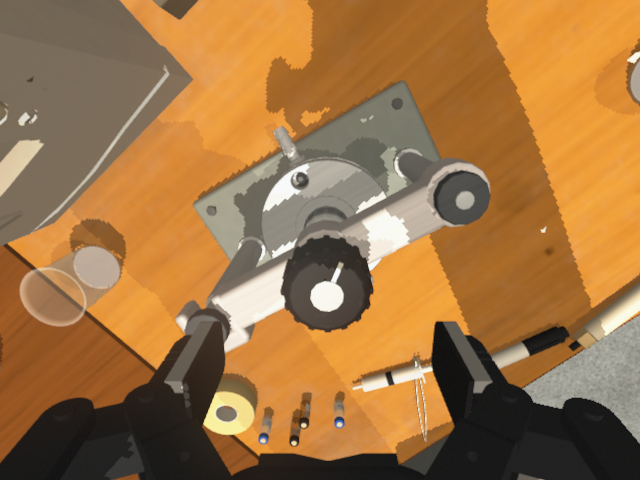

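The knob's cap is at (328,297) against (324.5,298) predicted, so I'm centred to within about 1 mm. The fork is round the catch pillar at (205,320). I'll descend and grip.

>>> play_rows --targets '[[[0.6,0.3,30],0],[[0.6,0.3,50],0],[[0.6,0.3,56],0],[[0.6,0.3,56],0]]'

```text
time: 19.48
tool_pos: [0.5843, -0.1298, 0.1692]
orientation: [0.938, -0.346, -0.0, 0.0]
force: [0.2, 0.0, 0.1]
width: 0.0797
finger_force: 0.0
```

>>> play_rows --targets '[[[0,0,0],0],[[0,0,0],0],[[0,0,0],0],[[0,0,0],0],[[0,0,0],0]]' --gripper 30 --squeeze 50

```text
time: 20.1
tool_pos: [0.5848, -0.1298, 0.17]
orientation: [0.938, -0.346, 0.001, -0.0]
force: [1.2, 1.2, 6.7]
width: 0.0429
finger_force: 50.3
```

>>> play_rows --targets '[[[0,0,0.1],10],[[0,0,0.3],20],[[0,0,0.4],30],[[0,0,0.6],40],[[0,0,0.7],50],[[0,0,0.8],60],[[0,0,1.0],70],[[0,0,1.1],80],[[0,0,1.1],80]]'

```text
time: 21.22
tool_pos: [0.5851, -0.1294, 0.1689]
orientation: [-0.496, 0.869, -0.0, 0.001]
force: [2.0, 2.5, 6.2]
width: 0.0424
finger_force: 50.4
```

>>> play_rows --targets '[[[0,0,0.1],10],[[0,0,0.3],20],[[0,0,0.4],30],[[0,0,0.6],40],[[0,0,0.7],50],[[0,0,0.8],60],[[0,0,1.0],70],[[0,0,1.1],80],[[0,0,1.3],90],[[0,0,1.4],100],[[0,0,1.5],110],[[0,0,1.7],120],[[0,0,1.8],130],[[0,0,2.0],140],[[0,0,2.1],150],[[0,0,2.2],160],[[0,0,2.4],170],[[0,0,2.5],180],[[0,0,2.6],190],[[0,0,2.8],200]]'

```text
time: 23.72
tool_pos: [0.5849, -0.1303, 0.1661]
orientation: [0.942, 0.336, 0.001, 0.001]
force: [0.0, -0.5, 5.2]
width: 0.0426
finger_force: 50.4
```

>>> play_rows --targets '[[[0,0,0.1],10],[[0,0,0.3],20],[[0,0,0.4],30],[[0,0,0.4],30]]'

```text
time: 24.22
tool_pos: [0.5847, -0.1302, 0.1657]
orientation: [0.997, 0.082, 0.001, 0.0]
force: [-0.3, -1.1, 6.0]
width: 0.0428
finger_force: 50.5
```

```bash
python3 - <<'E'
from h import *
q,M,h,s=tool();print(q,h,s['joints'],s['time'],s['ft_torque'],s['force'])
E
```

```text
[ 0.58467725 -0.13015961  0.16572439] 9.39413958249996 [-2.18834949e-01  1.88293069e-01  1.61808687e-01  1.54249360e+00
 -4.43477472e-04  2.75879946e+00] 24.225 [-0.22680866 -0.00373126 -0.14831394] [-0.26664107 -1.11099764  6.04469005]
```

>>> play_rows --targets '[[[0,0,0],0],[[0,0,0],0],[[0,0,0],0],[[0,0,-20],0],[[0,0,-30],0],[[0,0,-30],-10],[[0,0,-30],-20],[[0,0,-30],-30],[[0,0,-30],-40],[[0,0,-30],-50],[[0,0,-30],-60],[[0,0,-30],-70],[[0,0,-30],-80],[[0,0,-30],-90],[[0,0,-30],-100],[[0,0,-30],-110],[[0,0,-30],-120],[[0,0,-30],-130],[[0,0,-30],-140],[[0,0,-30],-150]]' --gripper 75

```text
time: 26.72
tool_pos: [0.5843, -0.1298, 0.1945]
orientation: [0.175, 0.985, 0.0, -0.0]
force: [0.8, -0.3, -0.5]
width: 0.0754
finger_force: 0.0
```

>>> play_rows --targets '[[[0,0,0],-10],[[0,0,0],-20],[[0,0,0],-30],[[0,0,0],-40],[[0,0,0],-50],[[0,0,0],-60],[[0,0,0],-70],[[0,0,0],-80],[[0,0,0],-90],[[0,0,0],-100],[[0,0,0],-110],[[0,0,0],-120],[[0,0,0],-130],[[0,0,0],-140],[[0,0,0],-150],[[0,0,0],-160],[[0,0,15],-160],[[0,0,28],-160],[[0,0,30],-160],[[0,0,30],-160]]'

```text
time: 29.22
tool_pos: [0.5841, -0.1298, 0.1644]
orientation: [0.938, -0.346, -0.0, 0.0]
force: [-1.0, -0.0, 0.3]
width: 0.075
finger_force: 0.0
```

>>> play_rows --targets '[[[0,0,0],0],[[0,0,0],0],[[0,0,0],0],[[0,0,0],0],[[0,0,0],0]]' --gripper 30 --squeeze 70

```text
time: 29.85
tool_pos: [0.5846, -0.1298, 0.1655]
orientation: [0.938, -0.346, 0.001, -0.0]
force: [0.4, 0.8, 6.1]
width: 0.0421
finger_force: 70.7
```

>>> play_rows --targets '[[[0,0,0.1],10],[[0,0,0.3],20],[[0,0,0.4],30],[[0,0,0.6],40],[[0,0,0.7],50],[[0,0,0.8],60],[[0,0,1.0],70],[[0,0,1.1],80],[[0,0,1.3],90],[[0,0,1.4],100],[[0,0,1.5],110],[[0,0,1.7],120],[[0,0,1.8],130],[[0,0,2.0],140],[[0,0,2.1],150],[[0,0,2.2],160],[[0,0,2.4],170],[[0,0,2.4],170]]'

```text
time: 32.1
tool_pos: [0.5852, -0.1296, 0.1631]
orientation: [0.262, 0.965, 0.001, 0.001]
force: [3.1, 1.7, 6.3]
width: 0.0423
finger_force: 70.6
```

```bash
python3 - <<'E'
from h import *
q,M,h,s=tool();print(q,h,s['joints'],s['time'],s['ft_torque'],s['force'])
E
```

```text
[ 0.58521837 -0.1296029   0.16311428] 149.6167161654641 [-2.18418807e-01  1.88356444e-01  1.56857262e-01  1.53683627e+00
  1.00030457e-03  3.11869027e-01] 32.1 [ 0.61359387 -0.91937897 -0.04477498] [3.13158114 1.69203279 6.31344094]
```

>>> play_rows --targets '[[[0,0,0.1],10],[[0,0,0.3],20],[[0,0,0.4],30],[[0,0,0.4],40],[[0,0,0.4],40]]'

```text
time: 32.72
tool_pos: [0.5853, -0.13, 0.163]
orientation: [0.576, 0.817, 0.001, 0.001]
force: [2.9, 1.8, 7.2]
width: 0.0429
finger_force: 70.9
```

```bash
python3 - <<'E'
from h import *
q,M,h,s=tool();print(q,h,s['joints'][5],s['time'],s['ft_torque'],s['force'])
E
```

```text
[ 0.58525282 -0.12995158  0.1629979 ] 109.65102820066504 1.0091654447780656 32.725 [ 0.28867457 -0.91213145 -0.07205223] [2.87736381 1.76376378 7.16387215]
```

>>> play_rows --targets '[[[0,0,0.1],10],[[0,0,0.3],20],[[0,0,0.3],20]]'

```text
time: 33.1
tool_pos: [0.5852, -0.1301, 0.163]
orientation: [0.709, 0.705, 0.001, 0.001]
force: [2.3, -0.5, 9.4]
width: 0.0421
finger_force: 70.9
```

```bash
python3 - <<'E'
from h import *
q,M,h,s=tool();print(q,h,s['joints'][5],s['time'],s['ft_torque'],s['force'])
E
```

```text
[ 0.58518435 -0.13008236  0.16301915] 89.64975665530447 1.3582168854747103 33.1 [ 0.133157   -0.59273974  0.0151102 ] [ 2.27163099 -0.49835198  9.36952218]
```

>>> play_rows --targets '[[[0,0,0],10],[[0,0,0],20]]'

```text
time: 33.35
tool_pos: [0.585, -0.1301, 0.1629]
orientation: [0.822, 0.57, 0.001, 0.001]
force: [2.3, -1.0, 9.2]
width: 0.0422
finger_force: 70.9
```

```bash
python3 - <<'E'
from h import *
q,M,h,s=tool();print(q,h,s['joints'][5],s['time'],s['ft_torque'],s['force'],s['joint_efforts'][5])
E
```

```text
[ 0.58504325 -0.13014993  0.16294483] 69.47293581871136 1.710311209920079 33.35 [-0.02311998 -0.45641824  0.08263043] [ 2.31615749 -1.03717991  9.16649256] -2.2369804233312607
```

>>> play_rows --targets '[[[0,0,0],10],[[0,0,0],20]]'

```text
time: 33.6
tool_pos: [0.5857, -0.1293, 0.1629]
orientation: [0.908, 0.42, 0.002, 0.001]
force: [4.2, 2.0, 5.3]
width: 0.0425
finger_force: 71.0
```

```bash
python3 - <<'E'
from h import *
q,M,h,s=tool();print(q,h,s['joints'][5],s['time'],s['ft_torque'],s['force'],s['joint_efforts'][5])
E
```

```text
[ 0.58570571 -0.12929245  0.16288872] 49.64317925262016 2.0572121858335044 33.6 [ 0.45084927 -0.98714505  1.50506   ] [4.23994702 2.04022859 5.30165289] -0.3250690083950758
```

>>> play_rows --targets '[[[0,0,0],8],[[0,0,0],8]]' --squeeze 90

```text
time: 33.85
tool_pos: [0.5844, -0.1305, 0.1629]
orientation: [0.934, 0.356, 0.0, 0.001]
force: [-1.1, -3.6, 9.9]
width: 0.042
finger_force: 90.6
```

```bash
python3 - <<'E'
from h import *
q,M,h,s=tool();print(q,h,s['joints'][5],s['time'],s['ft_torque'],s['force'])
E
```

```text
[ 0.5843776  -0.13051209  0.16292005] 41.764920914395844 2.1937532786796043 33.85 [-0.62172397  0.43227941  1.14934723] [-1.05128644 -3.56498703  9.88860107]
```

>>> play_rows --targets '[[[0,0,0],10],[[0,0,0],10]]'

```text
time: 34.1
tool_pos: [0.585, -0.1298, 0.1628]
orientation: [0.962, 0.273, 0.001, 0.0]
force: [2.8, 1.6, 8.4]
width: 0.0417
finger_force: 91.6
```

```bash
python3 - <<'E'
from h import *
q,M,h,s=tool();print(q,h,s['joints'][5],s['time'],s['ft_torque'],s['force'])
E
```

```text
[ 0.58504656 -0.12977537  0.16279878] 31.679123289507974 2.370255281391382 34.1 [ 0.30550242 -0.26154789 -0.10151443] [2.79396602 1.56062249 8.35651125]
```

>>> play_rows --targets '[[[0,0,0],0],[[0,0,0],0],[[0,0,0],5],[[0,0,0],10]]' --squeeze 120

```text
time: 34.6
tool_pos: [0.5851, -0.1297, 0.1629]
orientation: [0.982, 0.19, 0.001, 0.001]
force: [-1.5, -3.5, 8.8]
width: 0.0415
finger_force: 120.3
```

```bash
python3 - <<'E'
from h import *
q,M,h,s=tool();print(q,h,s['joints'][5],s['time'],s['ft_torque'],s['force'],s['width'])
E
```

```text
[ 0.58513175 -0.1296789   0.16289229] 21.893774307465893 2.541476209509002 34.6 [-0.75000502  0.07948569  2.68636103] [-1.5109226  -3.49642602  8.8243483 ] 0.04152929626340576
```

>>> play_rows --targets '[[[0,0,0],6],[[0,0,0],12]]'

```text
time: 34.85
tool_pos: [0.5849, -0.1298, 0.163]
orientation: [0.996, 0.086, 0.001, 0.001]
force: [1.2, -0.5, 9.3]
width: 0.0416
finger_force: 120.4
```

```bash
python3 - <<'E'
from h import *
q,M,h,s=tool();print(q,h,s['joints'][5],s['time'],s['ft_torque'],s['force'],s['width'])
E
```

```text
[ 0.58494985 -0.1298168   0.16295186] 9.837938526443956 2.7516997072792266 34.85 [-0.10851816 -0.0980813   3.69169328] [ 1.18684393 -0.48059882  9.28258404] 0.0415799247284828
```

3.7 N m of resistance at 120 N grip means it's tight. I'll release, rise and check the knob's marker.

>>> play_rows --targets '[[[0,0,0],0],[[0,0,0],0],[[0,0,0],0],[[0,0,0],0],[[0,0,-20],0],[[0,0,-50],0],[[0,0,-62],0],[[0,0,-62],0],[[0,0,-62],0]]' --gripper 80

```text
time: 35.98
tool_pos: [0.5841, -0.1298, 0.2223]
orientation: [0.997, 0.083, -0.001, -0.0]
force: [0.5, -0.4, -0.2]
width: 0.0799
finger_force: 0.0
```

```bash
python3 - <<'E'
from h import *
q,M,h,s=tool();print(q,h,s['time'],s['force'])
grab('wrist','w7'); grab('top','t7'); grab('side','s7')
def mark(f,zt):
    g=np.load('pics/'+f+'.npz')['img'].min(2); e=proj(f,[.585,-.1295,zt]).astype(int); m=np.zeros_like(g); y,x=e[1],e[0]
    m[y-48:y+40,x-45:x+45]=g[y-48:y+40,x-45:x+45]>140
    n,l,st,c=cv2.connectedComponentsWithStats(m)
    for i in range(1,n):
        if st[i,4]>100:
            cap=l==i; p=np.argwhere(cap)[:,::-1]; w=np.array([at(f,u,v,zt) for u,v in p]); ctr=np.median(w,0)
            d=np.linalg.norm((w-ctr)[:,:2],axis=1); k=d>.8*d.max()
            print(f,st[i],c[i],'ctr',ctr.round(4),'maxr',d.max().round(4),'mark heading',hd(ctr,w[k].mean(0)))
mark('w6',.199); mark('w7',.191)
E
```

```text
[ 0.58406134 -0.12980631  0.22226033] 9.563657864528528 35.975 [ 0.47008448 -0.39121251 -0.1759102 ]
w6 [280 261   7  49 170] [281.73529412 284.08823529] ctr [ 0.6046 -0.1193  0.199 ] maxr 0.0143 mark heading 138.60630482143347
w6 [310 263  34  49 910] [327.67472527 293.37582418] ctr [ 0.586  -0.1312  0.199 ] maxr 0.0167 mark heading -63.52746104548289
w7 [291 278  54  30 816] [325.21936275 292.59191176] ctr [ 0.5835 -0.1303  0.191 ] maxr 0.0173 mark heading 98.43113867681406
```

The marker shows a net 522° of turn, because the pads slipped partway. That puts the screw at about 16.3, which is borderline. I'll re-grip at full force and turn further.

>>> play_rows --targets '[[[0.5,0,0],-10],[[0.5,0,0],-20],[[0.5,0,0],-30],[[0.5,0,0],-40],[[0.5,0,0],-50],[[0.5,0,0],-60],[[0.5,0,0],-70],[[0.5,0,0],-80],[[0.5,0,0],-90],[[0.5,0,30],-90],[[0.5,0,52],-90],[[0.5,0,60],-90],[[0.5,0,60],-90]]'

```text
time: 37.75
tool_pos: [0.5846, -0.1297, 0.1633]
orientation: [0.646, 0.764, -0.0, -0.0]
force: [0.1, -0.4, 0.3]
width: 0.0804
finger_force: 0.0
```

>>> play_rows --targets '[[[0,0,0],0],[[0,0,0],0],[[0,0,0],0],[[0,0,0],0],[[0,0,0],0],[[0,0,0],0]]' --gripper 25 --squeeze 120

```text
time: 38.5
tool_pos: [0.5853, -0.1298, 0.1651]
orientation: [0.646, 0.764, 0.001, 0.001]
force: [-0.7, 1.1, 6.1]
width: 0.0413
finger_force: 121.0
```

>>> play_rows --targets '[[[0,0,0],4],[[0,0,0],8],[[0,0,0],12],[[0,0,0],16],[[0,0,0],20]]'

```text
time: 39.12
tool_pos: [0.5854, -0.1295, 0.1651]
orientation: [0.768, 0.641, 0.001, 0.001]
force: [7.1, 13.4, 9.9]
width: 0.041
finger_force: 117.8
```

```bash
python3 - <<'E'
from h import *
q,M,h,s=tool();print(q,h,s['joints'][5],s['time'],s['ft_torque'],s['force'],s['width'])
E
```

```text
[ 0.58538511 -0.1294687   0.16510552] 79.73735601646214 1.5322920320658169 39.125 [ 2.69200466 -1.54390546  1.01693199] [ 7.10917915 13.40119367  9.90489252] 0.04100565887911513
```

>>> play_rows --targets '[[[0,0,0],4],[[0,0,0],8],[[0,0,0],12],[[0,0,0],16],[[0,0,0],20]]'

```text
time: 39.75
tool_pos: [0.5867, -0.1267, 0.1657]
orientation: [0.868, 0.497, 0.004, -0.001]
force: [7.8, 16.8, 7.8]
width: 0.0404
finger_force: 155.9
```

```bash
python3 - <<'E'
from h import *
q,M,h,s=tool();print(q,h,s['joints'][5],s['time'],s['ft_torque'],s['force'],s['width'])
E
```

```text
[ 0.58672053 -0.12667169  0.16567831] 59.60063384858038 1.8858366944939886 39.75 [ 3.13394963 -1.03000424  0.48279619] [ 7.78050441 16.78597606  7.75998072] 0.04039687410295782
```

>>> play_rows --targets '[[[0,0,0],0],[[0,0,0],0],[[0,0,0],0],[[0,0,0],0],[[0,0,-20],0],[[0,0,-50],0],[[0,0,-62],0],[[0,0,-62],0],[[0,0,-62],0]]' --gripper 80

```text
time: 40.88
tool_pos: [0.5846, -0.1298, 0.2243]
orientation: [0.868, 0.497, -0.001, -0.0]
force: [0.1, -0.3, 0.0]
width: 0.08
finger_force: 0.0
```

```bash
cat >> h.py <<'E'
def mark(f,zt):
    g=np.load('pics/'+f+'.npz')['img'].min(2); e=proj(f,[.585,-.1295,zt]).astype(int); m=np.zeros_like(g); y,x=e[1],e[0]
    m[y-48:y+40,x-45:x+45]=g[y-48:y+40,x-45:x+45]>140
    n,l,st,c=cv2.connectedComponentsWithStats(m)
    for i in range(1,n):
        if st[i,4]>100:
            p=np.argwhere(l==i)[:,::-1]; w=np.array([at(f,u,v,zt) for u,v in p]); ctr=np.median(w,0)
            d=np.linalg.norm((w-ctr)[:,:2],axis=1); k=d>.8*d.max()
            print(f,st[i],'ctr',ctr.round(4),'maxr',d.max().round(4),'mark heading',hd(ctr,w[k].mean(0)))
E
python3 - <<'E'
from h import *
q,M,h,s=tool();print(q,h,s['joints'],s['time'],s['force'])
grab('wrist','w8');mark('w8',.191)
# yoke direction from catch head / knob ; check side image yoke
E
```

```text
[ 0.58457102 -0.12975596  0.22433448] 59.554792653590184 [-2.18407914e-01  2.06026643e-01  2.95706527e-01  1.66193009e+00
 -3.90802147e-05  1.88375788e+00] 40.875 [ 0.10836204 -0.32592209  0.02115305]
w8 [282 240  24  32 361] ctr [ 0.5791 -0.1036  0.191 ] maxr 0.0102 mark heading -116.11431010178416
w8 [307 263  39  43 809] ctr [ 0.5848 -0.1304  0.191 ] maxr 0.0172 mark heading 93.71546859732955
w8 [331 312  41  16 305] ctr [ 0.5899 -0.1527  0.191 ] maxr 0.0146 mark heading 164.22451886136426
```

>>> play_rows --targets '[[[-1,1,30],0],[[-1,1,52],0],[[-1,1,63],0],[[-1,1,63],0]]'

```text
time: 41.42
tool_pos: [0.5847, -0.131, 0.1617]
orientation: [0.868, 0.497, -0.001, -0.001]
force: [0.4, -0.1, 0.7]
width: 0.0802
finger_force: 0.0
```

>>> play_rows --targets '[[[0,0,0],0],[[0,0,0],0],[[0,0,0],0],[[0,0,0],0],[[0,0,0],0],[[0,0,0],0]]' --gripper 25 --squeeze 120

```text
time: 42.18
tool_pos: [0.5854, -0.1311, 0.1642]
orientation: [0.868, 0.497, 0.001, 0.001]
force: [-2.9, 1.2, 5.8]
width: 0.0412
finger_force: 120.8
```

>>> play_rows --targets '[[[0,0,0],6],[[0,0,0],12],[[0,0,0],18]]'

```text
time: 42.55
tool_pos: [0.5853, -0.1303, 0.164]
orientation: [0.935, 0.354, 0.001, -0.0]
force: [-2.2, 3.9, 5.7]
width: 0.0414
finger_force: 125.6
```

```bash
python3 - <<'E'
from h import *
q,M,h,s=tool();print(q,h,s['joints'][5],s['time'],s['ft_torque'],s['force'],s['width'])
E
```

```text
[ 0.58530011 -0.13034568  0.16404385] 41.41820842860429 2.1988870886820284 42.55 [1.02443835 0.5787459  0.11622445] [-2.20087013  3.85832935  5.66554148] 0.041400285053615725
```

>>> play_rows --targets '[[[0,0,0],6],[[0,0,0],12],[[0,0,0],18],[[0,0,0],24],[[0,0,0],30]]'

```text
time: 43.18
tool_pos: [0.5875, -0.1297, 0.1642]
orientation: [0.995, 0.1, 0.003, -0.001]
force: [10.0, 6.9, 1.3]
width: 0.0411
finger_force: 130.3
```

```bash
python3 - <<'E'
from h import *
q,M,h,s=tool();print(q,h,s['joints'][5],s['time'],s['ft_torque'],s['force'],s['width'])
E
```

```text
[ 0.58752798 -0.12969453  0.16419385] 11.461357731140094 2.722591811946512 43.175 [ 1.52384998 -1.80080402  0.0870382 ] [10.00808358  6.89704536  1.26926685] 0.04109253907954255
```

>>> play_rows --targets '[[[0,0,0],0],[[0,0,0],0],[[0,0,0],0],[[0,0,0],0],[[0,0,-20],0],[[0,0,-50],0],[[0,0,-62],0],[[0,0,-62],0],[[0,0,-62],0]]' --gripper 80

```text
time: 44.3
tool_pos: [0.5849, -0.1311, 0.2233]
orientation: [0.995, 0.101, -0.001, -0.0]
force: [-0.4, 0.6, 0.7]
width: 0.0801
finger_force: 0.0
```

```bash
python3 - <<'E'
from h import *
q,M,h,s=tool();print(q,h,s['time'],s['force'])
grab('wrist','w9');mark('w9',.191)
E
```

```text
[ 0.58490055 -0.13111685  0.2232984 ] 11.555434056071 44.3 [-0.40106507  0.55664313  0.74380172]
w9 [277 251  10  21 123] ctr [ 0.5959 -0.1073  0.191 ] maxr 0.0057 mark heading 35.50803704609341
w9 [289 278  53  30 790] ctr [ 0.5837 -0.1305  0.191 ] maxr 0.0171 mark heading 96.4647535067287
```

The knob hardly moves at full grip. I'll make one more slow, centred tightening pass to be sure of the margin.

>>> play_rows --targets '[[[0.3,-0.8,0],-10],[[0.3,-0.8,0],-20],[[0.3,-0.8,0],-30],[[0.3,-0.8,0],-40],[[0.3,-0.8,30],-40],[[0.3,-0.8,52],-40],[[0.3,-0.8,62],-40],[[0.3,-0.8,62],-40]]'

```text
time: 45.35
tool_pos: [0.5849, -0.1302, 0.1618]
orientation: [0.9, 0.435, -0.001, -0.0]
force: [0.4, 0.3, -0.1]
width: 0.0797
finger_force: 0.0
```

>>> play_rows --targets '[[[0,0,0],0],[[0,0,0],0],[[0,0,0],0],[[0,0,0],0],[[0,0,0],0],[[0,0,0],0]]' --gripper 35 --squeeze 120

```text
time: 46.1
tool_pos: [0.5856, -0.1303, 0.1641]
orientation: [0.9, 0.435, 0.001, 0.001]
force: [-1.9, 1.4, 5.6]
width: 0.0416
finger_force: 120.8
```

>>> play_rows --targets '[[[0,0,0],3],[[0,0,0],6]]'

```text
time: 46.35
tool_pos: [0.5855, -0.1303, 0.1641]
orientation: [0.922, 0.387, 0.001, 0.0]
force: [-2.1, 0.5, 5.5]
width: 0.0411
finger_force: 121.1
```

```bash
python3 - <<'E'
from h import *
q,M,h,s=tool();print(q,h,s['time'],s['ft_torque'],s['force'],s['finger_force'])
E
```

```text
[ 0.58554295 -0.13025098  0.16409169] 45.49541791595566 46.35 [0.13300861 0.38674598 0.63108417] [-2.10626013  0.50597315  5.50543209] 121.0960865020752
```

>>> play_rows --targets '[[[0,0,0],3],[[0,0,0],6]]'

```text
time: 46.6
tool_pos: [0.5856, -0.1302, 0.1641]
orientation: [0.941, 0.339, 0.001, 0.001]
force: [-1.8, -0.6, 7.0]
width: 0.0411
finger_force: 121.0
```

```bash
python3 - <<'E'
from h import *
q,M,h,s=tool();print(q,h,s['time'],s['ft_torque'],s['force'],s['finger_force'])
E
```

```text
[ 0.58564606 -0.1301937   0.16408936] 39.667680587317236 46.6 [-0.13501067  0.38728386  2.89084948] [-1.84203322 -0.57828726  6.99670408] 121.03036880493164
```

>>> play_rows --targets '[[[0,0,0],3],[[0,0,0],6]]'

```text
time: 46.85
tool_pos: [0.586, -0.1294, 0.1641]
orientation: [0.957, 0.289, 0.001, -0.0]
force: [2.6, 4.1, 4.1]
width: 0.0413
finger_force: 124.9
```

```bash
python3 - <<'E'
from h import *
q,M,h,s=tool();print(q,h,s['time'],s['ft_torque'],s['force'],s['finger_force'])
E
```

```text
[ 0.58604416 -0.1294485   0.16412097] 33.59503524251861 46.85 [ 1.08027783 -0.32332877 -0.03549341] [2.55869312 4.07184899 4.0847948 ] 124.87541913986206
```

>>> play_rows --targets '[[[0,0,0],3],[[0,0,0],6]]'

```text
time: 47.1
tool_pos: [0.5862, -0.1295, 0.1641]
orientation: [0.971, 0.238, 0.002, -0.0]
force: [2.2, 4.6, 4.7]
width: 0.041
finger_force: 125.0
```

```bash
python3 - <<'E'
from h import *
q,M,h,s=tool();print(q,h,s['time'],s['ft_torque'],s['force'],s['finger_force'])
E
```

```text
[ 0.58620824 -0.12946709  0.1640755 ] 27.511579896548813 47.1 [ 0.99428123 -0.22720407  0.16272428] [2.22470867 4.6036228  4.6647261 ] 124.97272968292236
```

>>> play_rows --targets '[[[0,0,0],5],[[0,0,0],10],[[0,0,0],15],[[0,0,0],20]]'

```text
time: 47.6
tool_pos: [0.5841, -0.1304, 0.164]
orientation: [0.998, 0.065, -0.001, 0.0]
force: [-10.9, -1.2, 8.1]
width: 0.0408
finger_force: 125.4
```

>>> play_rows --targets '[[[0,0,0],0],[[0,0,0],0],[[0,0,0],0],[[0,0,0],0],[[0,0,-20],0],[[0,0,-50],0],[[0,0,-62],0],[[0,0,-62],0],[[0,0,-62],0]]' --gripper 80

```text
time: 48.72
tool_pos: [0.585, -0.1302, 0.2233]
orientation: [0.998, 0.066, -0.001, -0.0]
force: [0.9, 0.0, 0.2]
width: 0.0798
finger_force: 0.0
```

```bash
python3 - <<'E'
from h import *
q,M,h,s=tool();print(q,h,s['time'],s['force'])
grab('wrist','w10');mark('w10',.191)
# yoke still home? compare catch/fork area between w7 and w10 (same heading nearly)
a=np.load('pics/w7.npz')['img'].astype(int);b=np.load('pics/w10.npz')['img'].astype(int)
# knob height from size: dark-disc width along the row of cap centre, w6 vs w10
for f,zt in(('w6',.199),('w7',.191),('w10',.191)):
    g=np.load('pics/'+f+'.npz'); k=g['img'].max(2); e=proj(f,[.585,-.1305,zt]).astype(int)
    row=[np.ptp(np.where((k[y,e[0]-60:e[0]+60]<75))[0]) for y in range(e[1]-12,e[1]+8,4)]
    print(f,e,row,'pred dia px',566*.044/(g['pose'][2,3]-zt), g['pose'][2,3])
E
```

```text
[ 0.58504977 -0.13024897  0.22329258] 7.561695048604231 48.725 [0.90733589 0.03252074 0.19644888]
w10 [279 254   9  19 135] ctr [ 0.5974 -0.1078  0.191 ] maxr 0.0048 mark heading 32.76327155994434
w10 [290 279  54  29 836] ctr [ 0.584 -0.13   0.191] maxr 0.0171 mark heading 94.056815273529
w6 [326 296] [np.int64(88), np.int64(90), np.int64(89), np.int64(83), np.int64(82)] pred dia px 147.71548225907887 0.36759437899895125
w7 [327 291] [np.int64(86), np.int64(88), np.int64(88), np.int64(84), np.int64(81)] pred dia px 143.17709389216293 0.36493843751820393
w10 [326 291] [np.int64(84), np.int64(86), np.int64(88), np.int64(84), np.int64(79)] pred dia px 142.35255436305292 0.3659459299232901
```

Correcting my sign slip on the marker: the net turn was about 562° (9.8 rad). From a start of about 7.2 that puts the screw at about 17.0, its hard stop, which fits the locked feel. The gripper is clear, so I'm handing in.

```bash
python3 -c "
from bench import r
print(r.job_done())"
```

```text
the job is handed in; nothing more can be done
None
```

I closed the filter holder and handed the job in at about 49 s: lid flat on both pins, yoke home on the catch pillar, knob screwed down clockwise until it locked at about its hard stop, gripper clear. I didn't re-check the beaker and bottles in a final picture.

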